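# Scan the order card, then hold the ticket clip open over it

### The job

Pick up the little black and yellow scanner, aim its red window squarely at the barcode label on the yellow order card from about 10 cm away, hold it steady there for a second, and stand it back upright in the middle of its grey pad. Then squeeze the red spring clip wide open, take it off the metal rail and lower it over the middle of the yellow card's top edge, so that the card edge is well between the gaping jaws and nothing touches the card. Finish while still holding the clip there, squeezed wide open and still, for the ticket to be slipped in; do not shift the order cards or disturb anything else.

Things in the scene. Friction and masses are not known exactly. Their poses are not given: they have to be found in the camera images.
- scanner: loose cordless scanner, 180 g, standing upright on its pad. Origin: centre of its underside; z up; x points forwards out of its red window. Foot 60 (x) x 50 (y) x 10 mm high, yellow neck 30 x 32 mm, from 45 mm to the top (87 mm) a black head 56 (x) x 38 (y) x 42 mm high with a red window on its +x face. Grasp the head across its y sides (38 mm wide), its middle 65 mm above the underside.
- scanner_window (a point): centre of the scanner's window, 30 mm ahead (+x) of and 65 mm above the scanner's origin; same axes as the scanner. It reads along +x: the label must lie 60 to 150 mm ahead, within 18 mm of the window's axis (sideways and in height) and squarely faced (within 20 degrees), for half a second at rest
- pad: fixed grey charging pad, 120 (x) x 110 (y) x 6 mm high, with a black middle; may lie left or right of the cards. Origin: centre of its underside. The scanner stands on it, its underside 6 mm above the table; put it back within 30 mm of the centre
- rail: fixed rail: dark foot 70 x 170 x 10 mm, on it an upright aluminium strip 4 mm thick (x), 160 mm long (y), its top edge 45 mm above the table. May lie left or right of the cards. Origin: centre of the underside, y along the strip
- clip: loose red spring clip like a large clothes peg, about 55 g, sitting upright on the rail, 26 mm wide (y). Origin: the pivot pin (10 mm thick, 30 mm long along y), 67 mm above the table at the start; z up, x across the strip, from jaw to jaw. Jaws reach 40 mm below the pin, black pads on their lowest 12 mm; fully open about 25 mm apart, about 39 mm over their outsides
- clip_grip (a point): where to squeeze, midway between the clip's two handles, 30 mm above the pin, axes as the clip. Handle plates stand 3 to 43 mm above the pin, splayed in a V at the start (52 mm over their tops), parallel and 26 mm over their outsides when fully squeezed along x. Squeezing them opens the jaws; full opening takes 5 to 9 N, then a hard stop; a grip of 20 to 30 N is safe
- clip_a (a joint): angle of the +x lever of the clip about the pin, rad: -0.05 fully shut, 0 as it sits on the 4 mm rail strip, 0.32 fully squeezed (that jaw pad then stands about 13 mm from the clip's middle plane); wide open means above 0.22
- clip_b (a joint): the same for the -x lever
- card_yellow: the yellow order card on a dark wooden foot, loose, 450 g. Origin: centre of its underside, z up, x square to the card; the labelled face looks to -x (towards the robot). Foot 60 (x) x 92 (y) x 14 mm; card 4 mm thick, 80 mm wide (y), its top edge 121 mm above the table
- label (a point): centre of the white barcode label (52 x 32 mm) on the yellow card's face that looks to the card's -x, 92 mm above the table; axes as the card
- card_edge (a point): middle of the yellow card's top edge, 121 mm above the table; axes as the card. At the end it must lie within 8 mm of the clip's middle plane and 25 mm of its middle along y, and 12 to 33 mm below the pin (21 mm is best; the pin itself is 5 mm in radius)
- card_blue: same stand with a blue card: leave alone; changes places with the yellow one
- tin_a: yellow tin with steel lid, 82 mm across, 124 mm high with its knob: leave alone
- tin_b: a second such tin: leave alone
- cup: clear cup, 76 mm across, 100 mm high: leave alone
- mug: white mug, 76 mm across, 85 mm high: leave alone
- spoon: spoon lying on the table nearer the robot: leave alone
There are look-alikes about, which are no part of the job. There is more than one size of the clip; the job needs the smallest.

How it is judged:
By the outcome, as a careful person would: the job done as asked, in the order asked, and still so for the second after the job is handed in, while the arm keeps its last pose, push and grip.
It also fails if it takes over 72 s, if anything falls off the work surface, if the arm or the gripper's body presses on something with over 40 N, if the wrist force passes 120 N, or if a joint passes its speed limit or range.

### The arm

A 7-joint arm with a two-finger parallel gripper is mounted at the origin on the work surface. World frame = base frame: x ahead of the robot, y to its left, z up, the work surface at z = 0. Lengths are in m, angles in rad, forces in N, time in s.
With the tool pointing down it reaches from about 0.35 to 0.9 m from the base axis. Payload 8.1 kg.
Tool frame: the origin (TCP) lies at the centre of the arm's flange, where the gripper is bolted on; the fingertips stand 178 mm ahead of it and the grasp point (between the pads) lies 159 mm ahead of it; x points along the fingers, z is the direction in which the jaws open and shut, and the axes are right-handed (so a half turn about x gives the same grasp; the last joint's range is limited). The gripper opens to 92 mm and grips with 3 to 60 N. Pads are 19 mm wide; open, the fingers measure 130 mm over their backs; the gripper's body (75 mm by 190 mm) begins 47 mm behind the grasp point.
Start: joints at [-1.394, 0.434, 0.025, 1.573, -0.012, 1.134, -0.075], TCP at [0.173, 0.601, 0.405] pointing down, gripper open.
Joint ranges: [-2.62, 2.62], [-0.44, 2.09], [-1.27, 1.32], [0.08, 2.57], [-1.32, 4.46], [0.12, 2], [-2.74, 2.74]. Speed limits (rad/s): [2.22, 2.22, 3.01, 3.01, 3.14, 3.14, 3.14].

### API

Orientations are given as a rotation vector (axis times angle).
In Python, from cell import arm, get_image, search_frame, pinpoint gives the robot as it stands.
- The arm moves only by the tool arm_command, never from a script. Its argument "motion" is a list of rows, each a list of 7 numbers: the finger opening in mm, from 0 to 91.8, then the shift along the tool's x, y, z in mm, then the turn, a rotation vector about the tool's x, y, z in degrees. In form: [[fingers, x, y, z, ax, ay, az], ...]. A call has 1 to 5 rows; each row shifts and turns the commanded pose from where the row before left it, along the tool's axes as they then stand; what a row does not reach is not made up. A row lasts 1/8 s, in which the tool goes at most 62.5 mm and 10.7 degrees, less where a joint would pass 70% of its speed; a pose out of reach is approached as far as the arm can. A call with a gripper value outside its range is refused whole. The fingers move at their own pace and stop on an object; "newtons" is the grip in N (left out, the last holds). Time passes only in rows, so rows that do not move let the fingers close. It gives the time, the measured TCP pose, the force and the opening at its end, in the units of the state.
- arm.observe(): the state, without advancing time (a new reading comes with each control period).
- get_image(name): name is "scene" or "top" or "wrist"; returns a dict with "frame" (384x512x3 uint8, red, green, blue), "range_z" (384x512 float32, m along the optical axis (not along the pixel's ray), 0 where there is no reading), "K" (3x3 intrinsics, pixels), "distortion" ([k1, k2, p1, p2, k3] as OpenCV has them; the pictures are not rectified), "origin" and "rotation" of the camera in the world; the wrist camera has in their place "tool_from_camera" (4x4, takes a point from camera to tool coordinates, whose origin is the TCP and whose axes are the tool frame's). Camera axes: x right, y down, z forward; pixel columns grow to the right and rows downward; lengths in m; the calibration is good to about 2 mm. A picture is of the moment at which its call begins: read the wrist's pose just before it.
- arm.sign_off(): hands the job in, once; it reports no verdict.
Trained networks look in the newest picture that a camera, given by its name, has taken for a name from the list of things; names that differ only in an ending like _2 or _b are one class to them, and where a whole thing is asked for, a point or a joint stands for the part that bears it (a point fixed in the world has none). Each returns a list of dicts, best first, with "p" (0 to 1); they miss things now and then, are a little off and sometimes report something else, mostly with a low value. They report only what shows in the picture. A call takes as long as a camera call. They do not tell look-alikes from the thing itself.
- search_frame(camera, target): "point" ([x, y, z] in m, in world coordinates, good to about 4 mm: the middle of the surface that is visible of it).
- pinpoint(camera, target): "point" ([x, y, z] in m, in world coordinates, good to about 4 mm: a listed point, or the origin of a listed thing).
The state is a dict: "clock": time; "joints": joint angles; "dq": joint speeds; "joint_efforts": joint torques, N m; "position": TCP position; "ee_rot": TCP orientation; "force": force on the tool from outside, world axes, zero at the start; "ft_torque": the same for the moment, N m; "width": opening from 0.0 (shut) to 1.0 (fully open).
Only numpy, scipy, OpenCV 4.12 (cv2) and the standard library are available. Lean on these libraries where they do the work, as an engineer would, in place of code of your own. Each camera call takes 0.05 s, during which the arm holds its last target. There are 200 camera calls.

## Working session

There is one attempt and no reset: what is moved stays moved. The work goes in short steps, Python scripts to look and compute and a tool call to move; the robot and the scene stay as the last step left them, time stands still between calls to the robot, and variables do not carry over. Pictures are saved under pics/ and viewed, about 8 in all and at most 12, crops included, and the job is handed in when it is done.

Besides the shell and the picture viewer there is one more tool, called after "Request:" as name([rows], argument=value, ...), one row to a line, values as JSON. arm_command: Moves the arm, as the interface text tells. Its arguments: {"type":"object","properties":{"motion":{"type":"array"},"newtons":{"type":"number"}},"required":["motion"]}

```bash
mkdir -p pics; cat > h.py <<'E'
import numpy as np, cv2
from scipy.spatial.transform import Rotation as R
from cell import arm, get_image, search_frame, pinpoint
np.set_printoptions(precision=4,suppress=True)
def cam(name):
    s=arm.observe(); im=get_image(name)
    if 'tool_from_camera' in im:
        T=np.array(im['tool_from_camera']); Rt=R.from_rotvec(s['ee_rot']).as_matrix()
        im['rotation']=Rt@T[:3,:3]; im['origin']=Rt@T[:3,3]+np.array(s['position'])
    return im
def cloud(im):
    K=np.array(im['K']);z=im['range_z'];h,w=z.shape
    u,v=np.meshgrid(np.arange(w),np.arange(h))
    p=cv2.undistortPoints(np.stack([u,v],-1).reshape(-1,1,2).astype(np.float64),K,np.array(im['distortion'])).reshape(h,w,2)
    P=np.dstack([p*z[...,None],z])
    return P@np.array(im['rotation']).T+np.array(im['origin'])
def save(im,n,f=1.5,crop=None):
    a=im['frame'][...,::-1]
    if crop: a=a[crop[0]:crop[1],crop[2]:crop[3]]
    cv2.imwrite('pics/'+n+'.png',cv2.resize(a,None,fx=f,fy=f))
E
python3 - <<'E'
from h import *
s=arm.observe(); print(s)
for c in ['scene','top']:
    im=cam(c); save(im,c+'0',1.5); print(c,im['origin'],np.array(im['rotation']).tolist())
    for n in ['scanner','pad','rail','clip','clip_grip','card_yellow','card_edge','label','card_blue']:
        print(n,[(np.round(d['point'],3).tolist(),round(d['p'],2)) for d in pinpoint(c,n)[:4]])
E
```

```text
{'clock': 0.0, 'joints': array([-1.3936,  0.4352,  0.025 ,  1.5741, -0.0116,  1.134 , -0.0751]), 'dq': array([ 0.0015,  0.0001,  0.0002,  0.0001, -0.0018,  0.0011,  0.0007]), 'joint_efforts': array([ -0.0002, -66.7839,   0.9848, -31.4459,  -0.0605,   0.0431,
         0.0002]), 'position': array([0.1726, 0.6005, 0.4039]), 'ee_rot': array([-1.0017,  1.3299,  0.9999]), 'force': array([ 0.2308, -0.2482,  0.4172]), 'ft_torque': array([-0.014 , -0.0081,  0.0255]), 'width': 1.0002356136492936}
scene [ 1.0388 -0.5165  0.8958] [-2.2397410166353344, -0.8974128358034317, 0.35039022582882096]
scanner [([0.481, 0.365, 0.003], 0.75)]
pad [([0.485, 0.369, 0.0], 0.8)]
rail [([0.42, -0.338, -0.001], 0.96)]
clip [([0.285, -0.334, 0.058], 0.98), ([0.379, -0.168, 0.052], 0.93), ([0.424, -0.34, 0.068], 0.89)]
clip_grip [([0.286, -0.337, 0.095], 0.83), ([0.378, -0.165, 0.097], 0.64)]
card_yellow [([0.622, -0.146, -0.002], 0.92)]
card_edge [([0.617, -0.146, 0.118], 0.97)]
label []
card_blue [([0.616, 0.153, -0.001], 0.9)]
top [0.3557 0.0308 1.3476] [-2.1626604554316398, 2.114186098011395, -0.12430405067765085]
scanner [([0.482, 0.366, 0.01], 0.71)]
pad [([0.485, 0.371, 0.001], 0.86), ([0.482, 0.363, 0.008], 0.5)]
rail [([0.42, -0.344, 0.097], 0.22)]
clip [([0.281, -0.336, 0.057], 0.85), ([0.379, -0.162, 0.055], 0.75), ([0.62, -0.149, -0.002], 0.62), ([0.415, -0.337, 0.066], 0.59)]
clip_grip [([0.417, -0.339, 0.1], 0.66), ([0.733, 0.008, -0.001], 0.64), ([0.282, -0.334, 0.096], 0.61), ([0.377, -0.162, 0.099], 0.51)]
card_yellow [([0.619, -0.148, 0.001], 0.89)]
card_edge [([0.617, -0.147, 0.123], 0.83), ([0.615, -0.149, 0.093], 0.41)]
label [([0.618, -0.149, 0.094], 0.61)]
card_blue [([0.614, 0.15, -0.001], 0.83)]
```

```bash
sed -i "s/    return im$/    r=np.array(im['rotation']); im['rotation']=R.from_rotvec(r).as_matrix() if r.size==3 else r\n    return im/" h.py; sed -n 5,14p h.py
cat >> h.py <<'E'
def obb(P,m):
    "min-area rect of xy points: centre, size(mm), angle deg of the first side"
    q=P[m][:,:2]; (c,s,a)=cv2.minAreaRect((q*1000).astype(np.float32)); return np.round(c,1),np.round(s,1),round(a,1),len(q)
E
python3 - <<'E'
from h import *
im=cam('top'); P=cloud(im); z=P[...,2]; x=P[...,0]; y=P[...,1]
def near(cx,cy,r): return (abs(x-cx)<r)&(abs(y-cy)<r)
print('table z',np.median(z[near(.45,0,.05)]))
print('scanner head',obb(P,near(.482,.366,.06)&(z>.085)&(z<.1)))
print('pad',obb(P,near(.485,.37,.1)&(z>.003)&(z<.012)))
for n,c in dict(y=(.618,-.148),b=(.615,.15)).items():
    print(n,'edge',obb(P,near(*c,.07)&(z>.113)&(z<.128)),'foot',obb(P,near(*c,.08)&(z>.009)&(z<.02)))
print('rail strip',obb(P,near(.42,-.34,.12)&(z>.038)&(z<.048)),'foot',obb(P,near(.42,-.34,.13)&(z>.006)&(z<.014)))
print('clip',obb(P,near(.42,-.34,.05)&(z>.09)&(z<.13)), z[near(.42,-.34,.05)].max())
for c in [(.283,-.335),(.379,-.165)]: print('other',z[near(*c,.04)].max(),obb(P,near(*c,.05)&(z>.09)))
E
```

```text
def cam(name):
    s=arm.observe(); im=get_image(name)
    if 'tool_from_camera' in im:
        T=np.array(im['tool_from_camera']); Rt=R.from_rotvec(s['ee_rot']).as_matrix()
        im['rotation']=Rt@T[:3,:3]; im['origin']=Rt@T[:3,3]+np.array(s['position'])
    r=np.array(im['rotation']); im['rotation']=R.from_rotvec(r).as_matrix() if r.size==3 else r
    return im
def cloud(im):
    K=np.array(im['K']);z=im['range_z'];h,w=z.shape
    u,v=np.meshgrid(np.arange(w),np.arange(h))
table z 0.0009735956404887114
scanner head (array([482., 364.]), array([57.8, 38.8]), 20.5, 196)
pad (array([485. , 370.1]), array([199.7, 199.3]), 0.1, 1014)
y edge (array([ 618.5, -145.2]), array([ 5.4, 76.3]), 1.1, 49) foot (array([ 626.5, -167. ]), array([ 83.1, 149. ]), 21.2, 266)
b edge (array([614.7, 149.2]), array([ 4.5, 74.6]), 4.7, 43) foot (array([634.6, 150.6]), array([101.4,  91.2]), 3.2, 262)
rail strip (array([ 419.4, -334.8]), array([154.8,  14.5]), 71.2, 57) foot (array([ 421.4, -339.9]), array([256.6, 259.8]), 0.2, 763)
clip (array([ 418.9, -340.1]), array([26. , 50.8]), 66.0, 44) 0.10950569226866569
other 0.1131238632819167 (array([ 282.5, -335. ]), array([72.8, 36.1]), 28.2, 93)
other 0.11580517707738758 (array([ 378.4, -164.1]), array([35.4, 71.6]), 14.3, 84)
```

View pics/scene0.png

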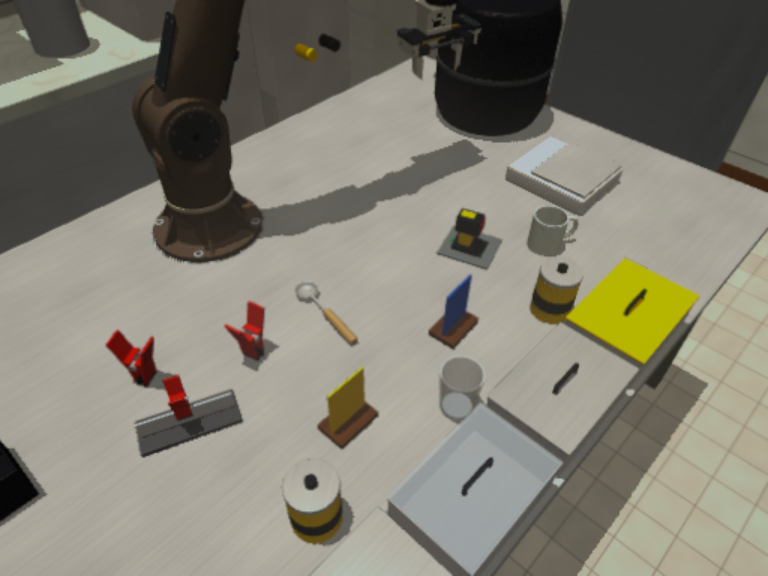

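View pics/top0.png

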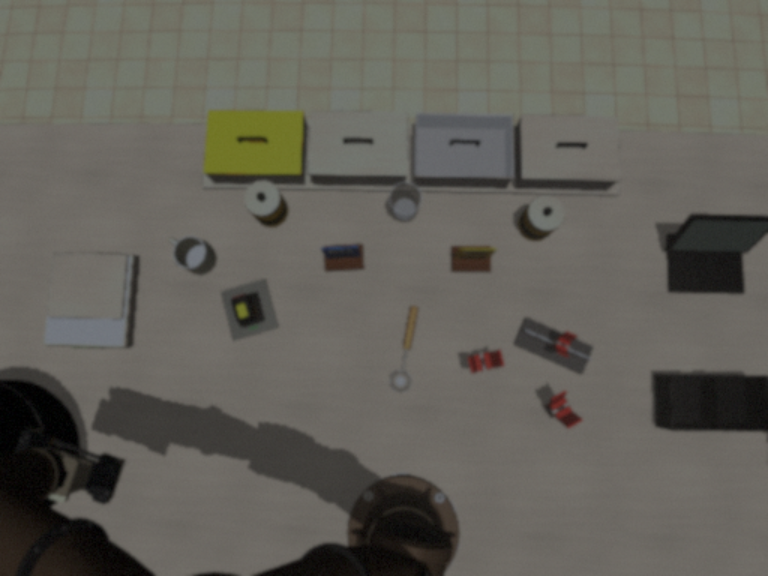

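```bash
cat >> h.py <<'E'
def plan(p,head,n,zlvl=None,down=True):
    "rows to TCP p (m) with tool x down and tool z heading 'head' deg (mod 180)"
    s=arm.observe(); p0=np.array(s['position']); r0=R.from_rotvec(s['ee_rot']); M=r0.as_matrix()
    print('clock %.2f'%s['clock'],'pos',p0,'zhead %.1f'%np.degrees(np.arctan2(M[1,2],M[0,2])),'xdir',M[:,0],'q',s['joints'])
    best=None
    for h in (head,head+180):
        h=np.radians(h); X=np.array([0,0,-1.]);Z=np.array([np.cos(h),np.sin(h),0]); r1=R.from_matrix(np.c_[X,np.cross(Z,X),Z])
        d=(r0.inv()*r1).as_rotvec()
        if best is None or np.linalg.norm(d)<np.linalg.norm(best): best=d
    for i in range(n):
        ri=r0*R.from_rotvec(best*i/n); print(np.round(np.r_[ri.inv().apply((np.array(p)-p0)/n*1000),np.degrees(best/n)],1).tolist())
E
python3 -c "
from h import *
plan([.482,.365,.38],110.5,8)"
```

```text
clock 1.05 pos [0.1726 0.6007 0.4048] zhead 74.0 xdir [ 0.      0.0001 -1.    ] q [-1.3936  0.4345  0.025   1.5731 -0.0116  1.134  -0.0751]
[3.1, -45.3, -17.6, -4.6, 0.0, 0.0]
[3.1, -43.8, -21.2, -4.6, 0.0, 0.0]
[3.1, -41.9, -24.6, -4.6, 0.0, 0.0]
[3.1, -39.8, -27.9, -4.6, 0.0, 0.0]
[3.1, -37.5, -30.9, -4.6, 0.0, 0.0]
[3.1, -34.9, -33.8, -4.6, 0.0, 0.0]
[3.1, -32.1, -36.5, -4.6, 0.0, 0.0]
[3.1, -29.1, -38.9, -4.6, 0.0, 0.0]
```

Request:
arm_command([
  [91.8, 3, -45.3, -17.6, -4.6, 0, 0],
  [91.8, 3, -43.8, -21.2, -4.6, 0, 0],
  [91.8, 3, -41.9, -24.6, -4.6, 0, 0],
  [91.8, 3, -39.8, -27.9, -4.6, 0, 0],
  [91.8, 3, -37.5, -30.9, -4.6, 0, 0],
], newtons=25)

```text
clock: 1.68
position: [0.3673, 0.4526, 0.3898]
ee_rot: [-1.3, 1.147, 1.3]
force: [1.6, 0.4, -0.1]
width: 1.0
```

Request:
arm_command([
  [91.8, 3, -34.9, -33.8, -4.6, 0, 0],
  [91.8, 3, -32.1, -36.5, -4.6, 0, 0],
  [91.8, 3, -29.1, -38.9, -4.6, 0, 0],
  [91.8, 0, 0, 0, 0, 0, 0],
  [91.8, 0, 0, 0, 0, 0, 0],
])

```text
clock: 2.3
position: [0.4821, 0.366, 0.3807]
ee_rot: [-1.47, 1.016, 1.471]
force: [-1.4, 0.1, -1.3]
width: 1.001
```

```bash
python3 - <<'E'
from h import *
im=cam('wrist'); P=cloud(im); z=P[...,2]; x=P[...,0]; y=P[...,1]; save(im,'w1',1.5)
near=lambda cx,cy,r:(abs(x-cx)<r)&(abs(y-cy)<r)
m=near(.482,.366,.06)&(z>.086)&(z<.1); print('head',obb(P,m),np.median(z[m]))
m=near(.485,.37,.1)&(z>.003)&(z<.0085); print('pad',obb(P,m),np.median(z[m]))
for n in ['scanner','pad','scanner_window']: print(n,[(np.round(d['point'],3).tolist(),round(d['p'],2)) for d in pinpoint('wrist',n)[:3]])
plan([.482,.365,.23],110.5,4)
E
```

```text
head (array([482.4, 364.9]), array([56.9, 38.1]), 19.8, 2440) 0.0931002492275203
pad (array([484.8, 369.9]), array([199.3, 199.7]), 0.0, 6066) 0.007095716144150832
scanner [([0.486, 0.364, 0.006], 0.86)]
pad []
scanner_window [([0.509, 0.376, 0.071], 0.77)]
clock 2.50 pos [0.4814 0.3668 0.3808] zhead 110.9 xdir [-0.0003  0.0005 -1.    ] q [-0.7294  0.4233 -0.014   1.6532  0.0059  1.065   1.1902]
[37.7, 0.0, -0.5, 0.1, 0.0, -0.0]
[37.7, 0.0, -0.5, 0.1, 0.0, -0.0]
[37.7, 0.0, -0.5, 0.1, 0.0, -0.0]
[37.7, 0.0, -0.5, 0.1, 0.0, -0.0]
```

View pics/w1.png

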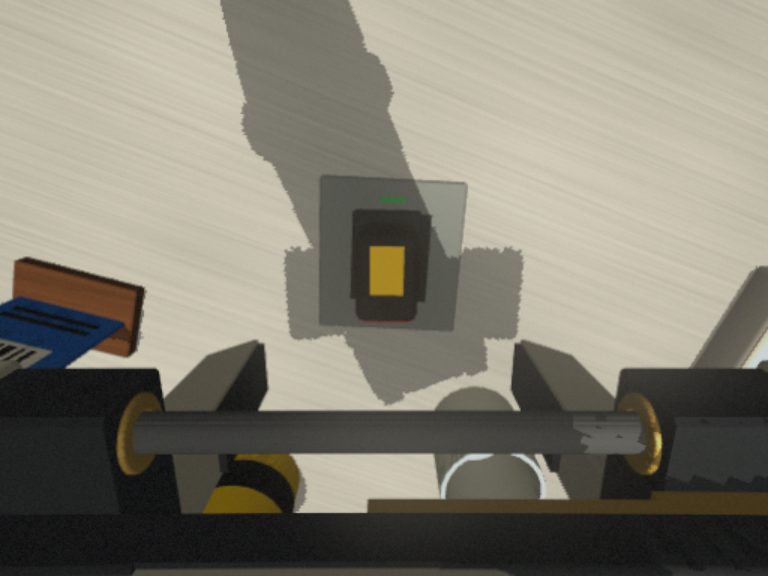

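Request:
arm_command([
  [91.8, 37.7, 0, -0.5, 0, 0, 0],
  [91.8, 37.7, 0, -0.5, 0, 0, 0],
  [91.8, 37.7, 0, -0.5, 0, 0, 0],
  [91.8, 37.7, 0, -0.5, 0, 0, 0],
  [91.8, 0, 0, 0, 0, 0, 0],
])

```text
clock: 3.12
position: [0.4816, 0.3638, 0.2277]
ee_rot: [-1.472, 1.02, 1.474]
force: [0.1, 0.6, 0.4]
width: 0.998
```

Request:
arm_command([
  [30, 0, 0, 0, 0, 0, 0],
  [30, 0, 0, 0, 0, 0, 0],
  [30, 0, 0, 0, 0, 0, 0],
  [30, 0, 0, 0, 0, 0, 0],
  [30, 0, 0, 0, 0, 0, 0],
])

```text
clock: 3.75
position: [0.4832, 0.3639, 0.2302]
ee_rot: [-1.471, 1.015, 1.471]
force: [0.6, -0.6, -0.3]
width: 0.505
```

Request:
arm_command([
  [30, 0, 0, 0, 0, 0, 0],
  [30, 0, 0, 0, 0, 0, 0],
  [30, 0, 0, 0, 0, 0, 0],
  [30, 0, 0, 0, 0, 0, 0],
])

```text
clock: 4.25
position: [0.4831, 0.3639, 0.23]
ee_rot: [-1.471, 1.015, 1.471]
force: [-0.8, -0.6, 1.0]
width: 0.414
```

Request:
arm_command([
  [30, -10, 0, 0, 0, 0, 0],
  [30, -25, 0, 0, 0, 0, 0],
  [30, -40, 0, 0, 0, 0, 0],
  [30, -40, 0, 0, 0, 0, 0],
  [30, 0, 0, 0, 0, 0, 0],
])

```text
clock: 4.88
position: [0.4839, 0.3643, 0.3488]
ee_rot: [-1.471, 1.009, 1.468]
force: [0.1, 0.6, -1.3]
width: 0.412
```

```bash
python3 - <<'E'
from h import *
im=cam('wrist'); P=cloud(im); z=P[...,2]; x=P[...,0]; y=P[...,1]; 
im=cam('top'); P=cloud(im); z=P[...,2]; x=P[...,0]; y=P[...,1]
for c in ['scene','wrist']:
  cam(c)
  for n in ['scanner','scanner_window','label','card_edge','pad']: print(c,n,[(np.round(d['point'],3).tolist(),round(d['p'],2)) for d in pinpoint(c,n)[:3]])
plan([.48,-.148,.345],90.5,10)
E
```

```text
scene scanner [([0.478, 0.368, 0.122], 0.61)]
scene scanner_window [([0.508, 0.372, 0.188], 0.71)]
scene label [([0.614, -0.143, 0.091], 0.81)]
scene card_edge [([0.62, -0.142, 0.122], 0.96)]
scene pad [([0.487, 0.368, -0.003], 0.94)]
wrist scanner [([0.479, 0.365, 0.121], 0.84)]
wrist scanner_window [([0.509, 0.371, 0.181], 0.78)]
wrist label []
wrist card_edge []
wrist pad [([0.491, 0.369, -0.006], 0.88)]
clock 5.58 pos [0.4831 0.3639 0.3448] zhead 110.8 xdir [-0.0002 -0.0001 -1.    ] q [-0.7235  0.4564 -0.0147  1.6971  0.0077  0.9883  1.1923]
[-0.0, 18.4, -47.8, 2.0, -0.0, -0.0]
[-0.0, 16.7, -48.4, 2.0, -0.0, -0.0]
[-0.0, 15.0, -48.9, 2.0, -0.0, -0.0]
[-0.0, 13.3, -49.4, 2.0, -0.0, -0.0]
[-0.0, 11.5, -49.9, 2.0, -0.0, -0.0]
[-0.0, 9.7, -50.3, 2.0, -0.0, -0.0]
[-0.0, 8.0, -50.6, 2.0, -0.0, -0.0]
[-0.0, 6.2, -50.8, 2.0, -0.0, -0.0]
[-0.0, 4.4, -51.0, 2.0, -0.0, -0.0]
[-0.0, 2.6, -51.1, 2.0, -0.0, -0.0]
```

Request:
arm_command([
  [30, 0, 18.4, -47.8, 2, 0, 0],
  [30, 0, 16.7, -48.4, 2, 0, 0],
  [30, 0, 15, -48.9, 2, 0, 0],
  [30, 0, 13.3, -49.4, 2, 0, 0],
  [30, 0, 11.5, -49.9, 2, 0, 0],
])

```text
clock: 6.2
position: [0.4818, 0.1063, 0.3452]
ee_rot: [-1.346, 1.114, 1.345]
force: [0.7, -0.6, -0.9]
width: 0.411
```

Request:
arm_command([
  [30, 0, 9.7, -50.3, 2, 0, 0],
  [30, 0, 8, -50.6, 2, 0, 0],
  [30, 0, 6.2, -50.8, 2, 0, 0],
  [30, 0, 4.4, -51, 2, 0, 0],
  [30, 0, 2.6, -51, 2, 0, 0],
])

```text
clock: 6.82
position: [0.481, -0.1496, 0.3453]
ee_rot: [-1.219, 1.203, 1.218]
force: [0.7, 0.7, -1.8]
width: 0.413
```

Request:
arm_command([
  [30, 20, 0, 0, 0, 0, 0],
  [30, 25, 0, 0, 0, 0, 0],
  [30, 25, 0, 0, 0, 0, 0],
  [30, 15, 0, 0, 0, 0, 0],
  [30, 8, 0, 0, 0, 0, 0],
])

```text
clock: 7.45
position: [0.4811, -0.1479, 0.2514]
ee_rot: [-1.219, 1.203, 1.219]
force: [-0.3, 0.5, -0.6]
width: 0.41
```

```bash
python3 - <<'E'
from h import *
for c in ['top','scene','wrist']:
  im=cam(c); P=cloud(im); z=P[...,2]; x=P[...,0]; y=P[...,1]
  if c=='scene': save(im,'s2',2,(180,330,120,420))
  near=lambda cx,cy,r:(abs(x-cx)<r)&(abs(y-cy)<r)
  print(c,'edge',obb(P,near(.618,-.148,.06)&(z>.112)&(z<.128)) if (near(.618,-.148,.06)&(z>.112)).sum()>5 else 0)
  for n in ['scanner_window','label','card_edge']: print(c,n,[(np.round(d['point'],3).tolist(),round(d['p'],2)) for d in pinpoint(c,n)[:2]])
plan([.4865,-.147,.251],90.5,1)
E
```

```text
top edge (array([ 618.2, -145.1]), array([76.9,  6.2]), 89.4, 50)
top scanner_window []
top label [([0.615, -0.147, 0.096], 0.63)]
top card_edge [([0.618, -0.145, 0.121], 0.84)]
scene edge (array([ 618.8, -146.4]), array([ 5.1, 80.7]), 1.8, 101)
scene scanner_window [([0.703, -0.296, -0.002], 0.58), ([0.508, -0.15, 0.094], 0.56)]
scene label [([0.613, -0.142, 0.092], 0.78)]
scene card_edge [([0.618, -0.142, 0.12], 0.84), ([0.607, 0.488, -0.0], 0.3)]
wrist edge 0
wrist scanner_window [([0.508, -0.152, 0.092], 0.65)]
wrist label []
wrist card_edge []
clock 8.05 pos [ 0.4812 -0.1479  0.2522] zhead 90.8 xdir [ 0.0004 -0.     -1.    ] q [ 0.0425  0.434   0.197   2.0477 -0.1329  0.6712  1.91  ]
[1.2, -5.3, 0.9, 0.3, -0.0, 0.0]
```

View pics/s2.png

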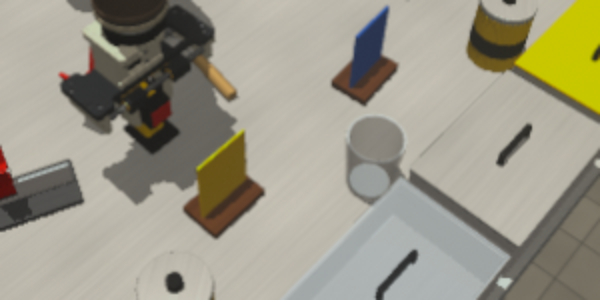

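Request:
arm_command([
  [30, 0, -6, 3, 0, 0, 0],
  [30, 0, 0, 0, 0, 0, 0],
  [30, 0, 0, 0, 0, 0, 0],
  [30, 0, 0, 0, 0, 0, 0],
  [30, 0, 0, 0, 0, 0, 0],
])

```text
clock: 8.68
position: [0.487, -0.145, 0.2519]
ee_rot: [-1.219, 1.203, 1.219]
force: [0.4, -0.2, -1.9]
width: 0.413
```

Request:
arm_command([
  [30, 0, 0, 0, 0, 0, 0],
  [30, 0, 0, 0, 0, 0, 0],
  [30, 0, 0, 0, 0, 0, 0],
  [30, 0, 0, 0, 0, 0, 0],
  [30, 0, 0, 0, 0, 0, 0],
])

```text
clock: 9.3
position: [0.4871, -0.1449, 0.2519]
ee_rot: [-1.219, 1.203, 1.219]
force: [0.2, -0.3, -0.8]
width: 0.416
```

Request:
arm_command([
  [30, 0, 0, 0, 0, 0, 0],
  [30, 0, 0, 0, 0, 0, 0],
  [30, 0, 0, 0, 0, 0, 0],
  [30, -30, 2, 0, 0, 0, 0],
  [30, -50, 4, 0, 0, 0, 0],
])

```text
clock: 9.93
position: [0.4805, -0.1447, 0.3316]
ee_rot: [-1.217, 1.205, 1.222]
force: [0.8, 0.1, -0.5]
width: 0.41
```

Request:
arm_command([
  [30, -20, 0, 0, 0, 0, 0],
  [30, 0, 0, 0, 0, 0, 0],
])

```text
clock: 10.18
position: [0.4815, -0.1451, 0.3532]
ee_rot: [-1.221, 1.201, 1.216]
force: [-0.6, 0.4, -1.8]
width: 0.415
```

```bash
python3 - <<'E'
from h import *
im=cam('top'); P=cloud(im); z=P[...,2]; x=P[...,0]; y=P[...,1]
f=im['frame'].astype(int)
near=(abs(x-.485)<.1)&(abs(y-.37)<.1)
br=f.sum(-1); t=np.median(br[near]); m=near&(br<.75*t); 
n,l,st,_=cv2.connectedComponentsWithStats(m.astype(np.uint8)); k=1+st[1:,4].argmax(); print('pad',obb(P,l==k),t)
plan([.485,.367,.345],110.5,10)
E
```

```text
pad (array([488.9, 368.2]), array([113.8, 104.8]), 17.7, 908) 350.0
clock 10.22 pos [ 0.481  -0.1449  0.3519] zhead 90.8 xdir [ 0.001  0.    -1.   ] q [ 0.0003  0.2914  0.2334  1.9509 -0.0847  0.9076  1.8606]
[0.7, -1.1, 51.2, -2.0, -0.0, 0.0]
[0.7, -2.8, 51.1, -2.0, -0.0, 0.0]
[0.7, -4.6, 51.0, -2.0, -0.0, 0.0]
[0.7, -6.4, 50.8, -2.0, -0.0, 0.0]
[0.7, -8.1, 50.5, -2.0, -0.0, 0.0]
[0.7, -9.8, 50.2, -2.0, -0.0, 0.0]
[0.7, -11.6, 49.9, -2.0, -0.0, 0.0]
[0.7, -13.3, 49.4, -2.0, -0.0, 0.0]
[0.7, -15.0, 49.0, -2.0, -0.0, 0.0]
[0.7, -16.6, 48.4, -2.0, -0.0, 0.0]
```

Request:
arm_command([
  [30, 0.7, -1.1, 51.2, -2, 0, 0],
  [30, 0.7, -2.8, 51.1, -2, 0, 0],
  [30, 0.7, -4.6, 51, -2, 0, 0],
  [30, 0.7, -6.4, 50.8, -2, 0, 0],
  [30, 0.7, -8.1, 50.5, -2, 0, 0],
])

```text
clock: 10.85
position: [0.4822, 0.1125, 0.3468]
ee_rot: [-1.346, 1.116, 1.349]
force: [1.4, -0.4, -1.6]
width: 0.417
```

Request:
arm_command([
  [30, 0.7, -9.8, 50.2, -2, 0, 0],
  [30, 0.7, -11.6, 49.9, -2, 0, 0],
  [30, 0.7, -13.3, 49.4, -2, 0, 0],
  [30, 0.7, -15, 49, -2, 0, 0],
  [30, 0.7, -19.5, 48.4, -2, 0, 0],
])

```text
clock: 11.48
position: [0.4862, 0.3692, 0.3428]
ee_rot: [-1.472, 1.018, 1.473]
force: [0.2, 0.0, -2.1]
width: 0.416
```

Request:
arm_command([
  [30, 25, 0, 0, 0, 0, 0],
  [30, 35, 0, 0, 0, 0, 0],
  [30, 30, 0, 0, 0, 0, 0],
  [30, 10, 0, 0, 0, 0, 0],
  [30, 0, 0, 0, 0, 0, 0],
])

```text
clock: 12.1
position: [0.4865, 0.3676, 0.2438]
ee_rot: [-1.471, 1.018, 1.472]
force: [0.1, 0.8, -0.9]
width: 0.412
```

```bash
python3 - <<'E'
from h import *
im=cam('wrist');print([(np.round(d['point'],3).tolist(),round(d['p'],2)) for d in pinpoint('wrist','scanner')[:2]])
plan([.488,.368,.2305],110.5,1)
E
```

```text
[([0.486, 0.37, 0.02], 0.64)]
clock 12.20 pos [0.4871 0.3681 0.2456] zhead 110.8 xdir [ 0.0008  0.0008 -1.    ] q [-0.7205  0.578  -0.0204  1.7734  0.0156  0.7893  1.1845]
[15.1, -0.8, -0.4, 0.3, 0.0, 0.1]
```

Request:
arm_command([
  [30, 8, 0, 0, 0, 0, 0],
  [30, 3, 0, 0, 0, 0, 0],
  [30, 2, 0, 0, 0, 0, 0],
  [30, 1.5, 0, 0, 0, 0, 0],
  [30, 0, 0, 0, 0, 0, 0],
])

```text
clock: 12.82
position: [0.4868, 0.3679, 0.2304]
ee_rot: [-1.471, 1.015, 1.471]
force: [0.5, -0.1, -2.3]
width: 0.412
```

Request:
arm_command([
  [30, 0.8, 0, 0, 0, 0, 0],
  [30, 0, 0, 0, 0, 0, 0],
])

```text
clock: 13.08
position: [0.4869, 0.3679, 0.23]
ee_rot: [-1.471, 1.015, 1.471]
force: [-1.5, -0.7, 1.4]
width: 0.416
```

Request:
arm_command([
  [91.8, 0, 0, 0, 0, 0, 0],
  [91.8, 0, 0, 0, 0, 0, 0],
  [91.8, 0, 0, 0, 0, 0, 0],
  [91.8, 0, 0, 0, 0, 0, 0],
  [91.8, 0, 0, 0, 0, 0, 0],
])

```text
clock: 13.7
position: [0.4868, 0.3679, 0.2296]
ee_rot: [-1.471, 1.015, 1.471]
force: [0.1, 0.3, 0.3]
width: 0.905
```

Request:
arm_command([
  [91.8, 0, 0, 0, 0, 0, 0],
  [91.8, -20, 0, 0, 0, 0, 0],
  [91.8, -50, 0, 0, 0, 0, 0],
  [91.8, -60, 0, 0, 0, 0, 0],
  [91.8, -40, 0, 0, 0, 0, 0],
])

```text
clock: 14.32
position: [0.4869, 0.3679, 0.4027]
ee_rot: [-1.471, 1.013, 1.47]
force: [1.0, 0.3, -0.6]
width: 1.002
```

```bash
python3 - <<'E'
from h import *
im=cam('wrist'); save(im,'w3',1); P=cloud(im); z=P[...,2]; x=P[...,0]; y=P[...,1]
m=(abs(x-.487)<.06)&(abs(y-.367)<.06)&(z>.08)&(z<.1); print('head',obb(P,m),np.median(z[m]))
plan([.422,-.339,.40],-20,12)
E
```

```text
head (array([486.8, 368.4]), array([57.8, 38. ]), 20.0, 2182) 0.09303538819218662
clock 14.38 pos [0.4877 0.3685 0.4077] zhead 110.8 xdir [ 0.007   0.0063 -1.    ] q [-0.7251  0.4081 -0.0133  1.6069  0.006   1.1173  1.1931]
[0.2, 26.0, -53.2, -4.1, -0.0, 0.0]
[0.3, 29.8, -51.2, -4.1, -0.0, 0.0]
[0.3, 33.3, -48.9, -4.1, -0.0, 0.0]
[0.3, 36.8, -46.4, -4.1, -0.0, 0.0]
[0.3, 40.0, -43.7, -4.1, -0.0, 0.0]
[0.4, 43.0, -40.7, -4.1, -0.0, 0.0]
[0.4, 45.8, -37.5, -4.1, -0.0, 0.0]
[0.4, 48.4, -34.1, -4.1, -0.0, 0.0]
[0.5, 50.7, -30.6, -4.1, -0.0, 0.0]
[0.5, 52.8, -26.9, -4.1, -0.0, 0.0]
[0.6, 54.5, -23.0, -4.1, -0.0, 0.0]
[0.6, 56.1, -19.1, -4.1, -0.0, 0.0]
```

View pics/w3.png

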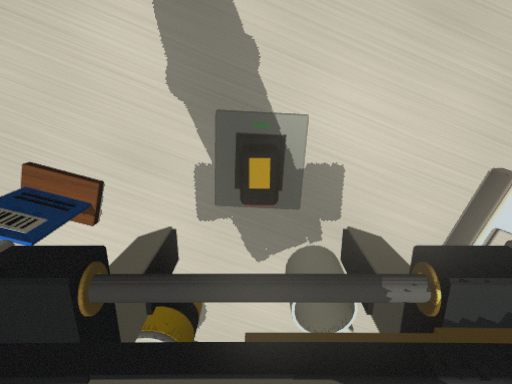

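```bash
sed -i 's/down=True):/far=False):/; s/if best is None or np.linalg.norm(d)<np.linalg.norm(best): best=d/if best is None or (np.linalg.norm(d)<np.linalg.norm(best))^far: best=d/' h.py
python3 -c "
from h import *
plan([.422,-.339,.405],-20,13,far=True)"
```

```text
clock 14.38 pos [0.4877 0.3685 0.4077] zhead 110.8 xdir [ 0.007   0.0063 -1.    ] q [-0.7251  0.4081 -0.0133  1.6069  0.006   1.1173  1.1931]
[-0.2, 24.0, -49.1, 10.1, 0.1, 0.0]
[-0.1, 15.1, -52.5, 10.1, 0.1, 0.0]
[-0.1, 5.7, -54.4, 10.1, 0.1, 0.0]
[-0.0, -3.9, -54.5, 10.1, 0.1, 0.0]
[0.0, -13.4, -53.0, 10.1, 0.1, 0.0]
[0.1, -22.4, -49.8, 10.1, 0.1, 0.0]
[0.1, -30.8, -45.2, 10.1, 0.1, 0.0]
[0.1, -38.2, -39.1, 10.1, 0.1, 0.0]
[0.2, -44.4, -31.8, 10.1, 0.1, 0.0]
[0.2, -49.3, -23.6, 10.1, 0.1, 0.0]
[0.2, -52.7, -14.6, 10.1, 0.1, 0.0]
[0.2, -54.4, -5.2, 10.1, 0.1, 0.0]
[0.2, -54.5, 4.4, 10.1, 0.1, 0.0]
```

Request:
arm_command([
  [91.8, 0, 24, -49.1, 10.1, 0, 0],
  [91.8, 0, 15.1, -52.5, 10.1, 0, 0],
  [91.8, 0, 5.7, -54.4, 10.1, 0, 0],
  [91.8, 0, -3.9, -54.5, 10.1, 0, 0],
  [91.8, 0, -13.4, -53, 10.1, 0, 0],
])

```text
clock: 15.0
position: [0.4606, 0.094, 0.3996]
ee_rot: [-0.815, 1.412, 0.815]
force: [0.3, 0.1, -0.1]
width: 0.998
```

Request:
arm_command([
  [91.8, 0, -22.4, -49.8, 10.1, 0, 0],
  [91.8, 0, -30.8, -45.2, 10.1, 0, 0],
  [91.8, 0, -38.2, -39.1, 10.1, 0, 0],
  [91.8, 0, -44.4, -31.8, 10.1, 0, 0],
  [91.8, 0, -49.3, -23.6, 10.1, 0, 0],
])

```text
clock: 15.62
position: [0.4338, -0.1778, 0.3997]
ee_rot: [-0.129, 1.566, 0.13]
force: [1.1, 0.5, -0.3]
width: 1.0
```

Request:
arm_command([
  [91.8, 0, -52.7, -14.6, 10.1, 0, 0],
  [91.8, 0, -54.4, -5.2, 10.1, 0, 0],
  [91.8, 0, -54.5, 4.4, 10.1, 0, 0],
  [91.8, 0, 0, 0, 0, 0, 0],
  [91.8, 0, 0, 0, 0, 0, 0],
])

```text
clock: 16.25
position: [0.4179, -0.3389, 0.3992]
ee_rot: [0.281, 1.553, -0.28]
force: [-0.1, 0.3, -0.0]
width: 0.999
```

```bash
python3 - <<'E'
from h import *
im=cam('wrist'); save(im,'w4',1.5); P=cloud(im); z=P[...,2]; x=P[...,0]; y=P[...,1]
near=lambda cx,cy,r:(abs(x-cx)<r)&(abs(y-cy)<r)
m=near(.42,-.34,.06)&(z>.09)&(z<.13); print('clip',obb(P,m),z[m].max())
m=near(.42,-.34,.11)&(z>.037)&(z<.05)
q=P[m][:,:2]; l=cv2.fitLine((q*1000).astype(np.float32),cv2.DIST_HUBER,0,.01,.01).ravel(); print('strip',l,np.degrees(np.arctan2(l[1],l[0])),obb(P,m))
for n in ['clip','clip_grip','rail']: print(n,[(np.round(d['point'],3).tolist(),round(d['p'],2)) for d in pinpoint('wrist',n)[:3]])
plan([.42,-.34,.256],-20,4)
E
```

```text
clip (array([ 420. , -338.5]), array([26. , 51.1]), 67.0, 586) 0.10751988258383627
strip [   0.3889    0.9213  424.9594 -327.0692] 67.11385 (array([ 420.7, -335.5]), array([158.3,  17.3]), 62.5, 460)
clip [([0.38, -0.168, 0.061], 0.72)]
clip_grip [([0.378, -0.164, 0.094], 0.66), ([0.286, -0.338, 0.094], 0.62)]
rail [([0.424, -0.335, 0.005], 0.69)]
clock 16.45 pos [ 0.4184 -0.3381  0.3996] zhead -20.4 xdir [ 0.0003  0.0008 -1.    ] q [ 0.0442  0.3407  0.7136  1.8343 -0.2544  1.0598  0.4994]
[35.9, -0.3, 0.5, -0.1, -0.0, -0.0]
[35.9, -0.3, 0.5, -0.1, -0.0, -0.0]
[35.9, -0.3, 0.5, -0.1, -0.0, -0.0]
[35.9, -0.3, 0.5, -0.1, -0.0, -0.0]
```

View pics/w4.png

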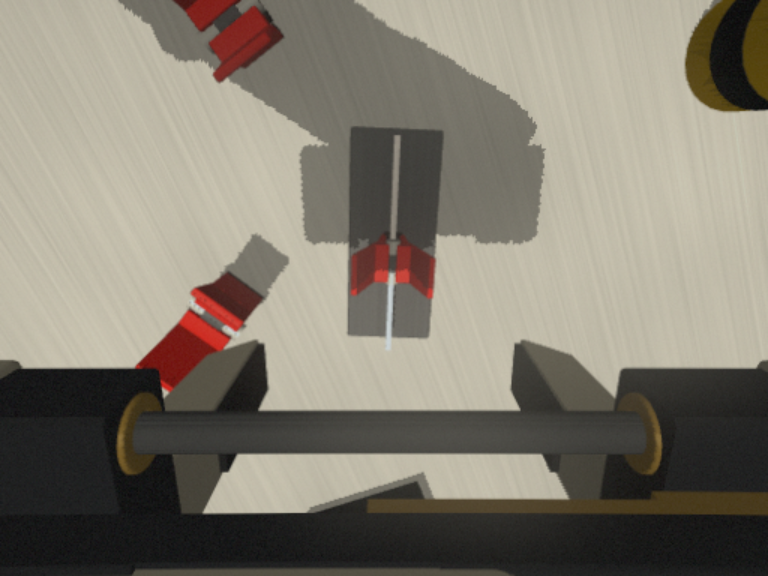

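Request:
arm_command([
  [72, 30, 0, 1, 2, 0, 0],
  [72, 40, 0, 0.5, 0, 0, 0],
  [72, 40, 0, 0, 0, 0, 0],
  [72, 25, 0, 0, 0, 0, 0],
  [72, 8, 0, 0, 0, 0, 0],
])

```text
clock: 17.08
position: [0.4193, -0.3388, 0.2555]
ee_rot: [0.308, 1.551, -0.307]
force: [1.0, -0.5, 0.6]
width: 0.781
```

```bash
python3 - <<'E'
from h import *
im=cam('wrist'); save(im,'w5',1.2); P=cloud(im); z=P[...,2]; x=P[...,0]; y=P[...,1]
near=lambda cx,cy,r:(abs(x-cx)<r)&(abs(y-cy)<r)
m=near(.42,-.34,.045)&(z>.09)&(z<.115); 
c=obb(P,m) if m.sum()>9 else None; print('clip',c)
plan([.42,-.3385,.256],-22.5,1)
E
```

```text
clip (array([ 416.3, -335.4]), array([24.3, 97.5]), 66.7, 3724)
clock 17.12 pos [ 0.4193 -0.339   0.2555] zhead -22.5 xdir [-0.0014  0.0011 -1.    ] q [ 0.1486  0.5293  0.6052  1.9816 -0.4297  0.7609  0.6159]
[-0.5, 0.7, 0.4, 0.0, -0.1, -0.0]
```

View pics/w5.png

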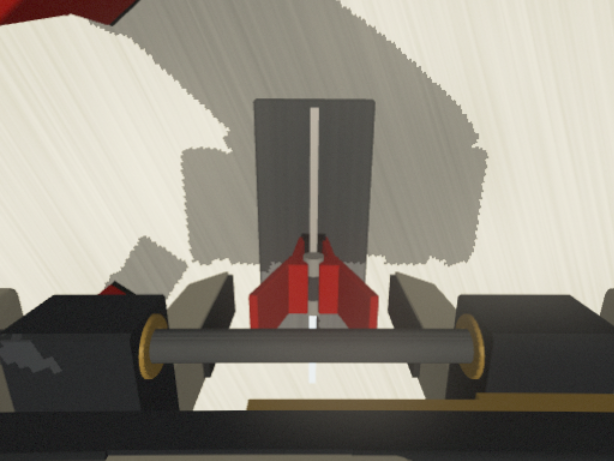

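Request:
arm_command([
  [10, 0, 0, 0, 0, 0, 0],
  [10, 0, 0, 0, 0, 0, 0],
  [10, 0, 0, 0, 0, 0, 0],
  [10, 0, 0, 0, 0, 0, 0],
  [10, 0, 0, 0, 0, 0, 0],
], newtons=25)

```text
clock: 17.75
position: [0.4193, -0.3399, 0.2567]
ee_rot: [0.309, 1.549, -0.308]
force: [-0.1, -0.3, 0.3]
width: 0.291
```

Request:
arm_command([
  [10, 0, 0, 0, 0, 0, 0],
  [10, 0, 0, 0, 0, 0, 0],
  [10, 0, 0, 0, 0, 0, 0],
  [10, 0, 0, 0, 0, 0, 0],
  [10, 0, 0, 0, 0, 0, 0],
])

```text
clock: 18.38
position: [0.4193, -0.3399, 0.2566]
ee_rot: [0.309, 1.549, -0.309]
force: [0.3, 0.0, -0.9]
width: 0.278
```

Request:
arm_command([
  [10, -10, 0, 0, 0, 0, 0],
  [10, -20, 0, 0, 0, 0, 0],
  [10, -35, 0, 0, 0, 0, 0],
  [10, -45, 0, 0, 0, 0, 0],
  [10, -35, 0, 0, 0, 0, 0],
])

```text
clock: 19.0
position: [0.419, -0.3401, 0.404]
ee_rot: [0.309, 1.547, -0.309]
force: [-0.0, -0.1, -0.4]
width: 0.271
```

```bash
python3 - <<'E'
from h import *
for c in ['scene','wrist']:
  im=cam(c)
  for n in ['clip','clip_grip','card_edge','rail']: print(c,n,[(np.round(d['point'],3).tolist(),round(d['p'],2)) for d in pinpoint(c,n)[:4]])
plan([.6175,-.146,.40],0.5,6)
E
```

```text
scene clip [([0.382, -0.168, 0.052], 0.81), ([0.423, -0.341, 0.209], 0.72), ([0.282, -0.335, 0.059], 0.54)]
scene clip_grip [([0.284, -0.336, 0.102], 0.82), ([0.379, -0.163, 0.095], 0.64), ([0.416, -0.339, 0.24], 0.62)]
scene card_edge [([0.623, -0.144, 0.118], 0.57), ([0.614, -0.14, 0.094], 0.18)]
scene rail [([0.421, -0.337, 0.0], 0.71)]
wrist clip [([0.377, -0.17, 0.063], 0.8), ([0.421, -0.342, 0.202], 0.7), ([0.282, -0.332, 0.056], 0.61)]
wrist clip_grip [([0.42, -0.336, 0.231], 0.77), ([0.378, -0.161, 0.096], 0.75), ([0.287, -0.337, 0.095], 0.59)]
wrist card_edge [([0.421, -0.337, 0.234], 0.66)]
wrist rail [([0.421, -0.335, 0.002], 0.62)]
clock 19.50 pos [ 0.4191 -0.3397  0.4008] zhead -22.5 xdir [-0.0014  0.0007 -1.    ] q [ 0.034   0.3462  0.7321  1.8292 -0.2615  1.0666  0.4713]
[0.1, 42.5, 18.2, -3.8, -0.0, -0.0]
[0.1, 41.2, 21.0, -3.8, -0.0, -0.0]
[0.1, 39.7, 23.7, -3.8, -0.0, -0.0]
[0.1, 38.0, 26.3, -3.8, -0.0, -0.0]
[0.1, 36.2, 28.8, -3.8, -0.0, -0.0]
[0.1, 34.2, 31.1, -3.8, -0.0, -0.0]
```

Request:
arm_command([
  [10, 0, 42.5, 18.2, -3.8, 0, 0],
  [10, 0, 41.2, 21, -3.8, 0, 0],
  [10, 0, 39.7, 23.7, -3.8, 0, 0],
  [10, 0, 38, 26.3, -3.8, 0, 0],
  [10, 0, 36.2, 28.8, -3.8, 0, 0],
])

```text
clock: 20.12
position: [0.5859, -0.1775, 0.401]
ee_rot: [0.047, 1.571, -0.047]
force: [0.0, -0.8, -0.6]
width: 0.277
```

Request:
arm_command([
  [10, 0, 34.2, 31.1, -3.8, 0, 0],
  [10, 0, 0, 0, 0, 0, 0],
  [10, 0, 0, 0, 0, 0, 0],
])

```text
clock: 20.5
position: [0.6178, -0.1469, 0.4009]
ee_rot: [-0.003, 1.572, 0.003]
force: [0.2, -0.7, -0.7]
width: 0.278
```

```bash
python3 - <<'E'
from h import *
for c in ['scene','wrist']:
  im=cam(c); P=cloud(im); z=P[...,2]; x=P[...,0]; y=P[...,1]
  near=lambda cx,cy,r:(abs(x-cx)<r)&(abs(y-cy)<r)
  m=near(.618,-.146,.055)&(z>.108)&(z<.126)
  print(c,'edge',obb(P,m) if m.sum()>9 else 0, np.percentile(z[m],95) if m.sum()>9 else 0)
  for n in ['clip','card_edge','card_yellow']: print(c,n,[(np.round(d['point'],3).tolist(),round(d['p'],2)) for d in pinpoint(c,n)[:3]])
  save(im,'a_'+c,1.2)
plan([.6183,-.146,.331],0.5,3)
E
```

```text
scene edge (array([ 618.8, -146.6]), array([ 6.5, 79.5]), 1.6, 127) 0.12278197186862866
scene clip [([0.38, -0.171, 0.051], 0.82), ([0.282, -0.334, 0.057], 0.71), ([0.622, -0.144, 0.205], 0.54)]
scene card_edge [([0.616, -0.145, 0.119], 0.59)]
scene card_yellow [([0.621, -0.148, -0.001], 0.56)]
wrist edge (array([ 618.4, -134.3]), array([ 4.3, 58.1]), 0.3, 317) 0.12325112751050163
wrist clip [([0.618, -0.149, 0.203], 0.92), ([0.379, -0.172, 0.061], 0.77)]
wrist card_edge [([0.617, -0.148, 0.12], 0.78), ([0.616, -0.148, 0.203], 0.19)]
wrist card_yellow [([0.618, -0.146, 0.001], 0.82)]
clock 20.90 pos [ 0.6178 -0.1469  0.4018] zhead 0.2 xdir [ 0.0002  0.0001 -1.    ] q [-0.222   0.4886  0.564   1.5834 -0.2786  1.1506  0.4072]
[23.6, 0.3, 0.2, -0.1, 0.0, -0.0]
[23.6, 0.3, 0.2, -0.1, 0.0, -0.0]
[23.6, 0.3, 0.2, -0.1, 0.0, -0.0]
```

View pics/a_wrist.png

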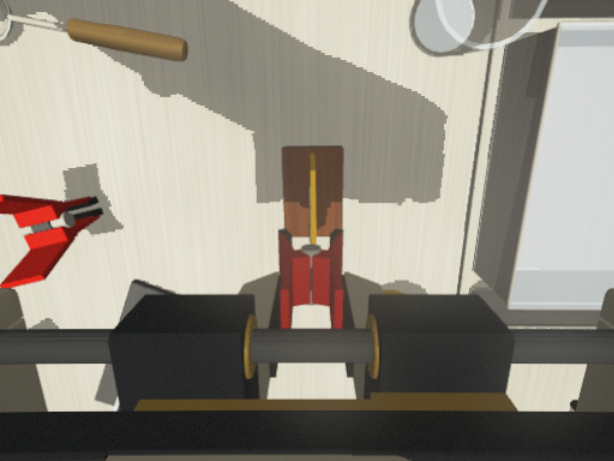

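```bash
python3 - <<'E'
from h import *
im=cam('wrist'); P=cloud(im); f=im['frame'].astype(int)
for v in range(192,276,4): print(v,[np.round(P[v,u]*1000).astype(int).tolist() for u in (240,260,278)],f[v,260].tolist())
E
```

```text
192 [[604, -133, 174], [619, -149, 122], [631, -132, 174]] [192, 155, 53]
196 [[605, -133, 181], [619, -153, 123], [631, -133, 180]] [193, 154, 53]
200 [[605, -133, 190], [619, -156, 123], [630, -133, 190]] [193, 154, 51]
204 [[606, -133, 198], [618, -131, 203], [630, -133, 197]] [100, 95, 86]
208 [[606, -132, 206], [618, -131, 210], [629, -132, 205]] [110, 104, 94]
212 [[607, -132, 212], [618, -132, 212], [629, -132, 212]] [141, 132, 119]
216 [[607, -133, 218], [618, -134, 214], [628, -133, 218]] [137, 83, 72]
220 [[607, -132, 224], [618, -137, 213], [628, -132, 224]] [136, 83, 72]
224 [[608, -132, 229], [618, -140, 213], [628, -133, 229]] [118, 65, 58]
228 [[608, -132, 235], [618, -142, 213], [628, -133, 234]] [120, 64, 56]
232 [[608, -133, 239], [618, -145, 214], [627, -133, 238]] [119, 63, 56]
236 [[608, -132, 244], [618, -147, 213], [627, -133, 244]] [125, 59, 53]
240 [[609, -132, 249], [618, -150, 213], [627, -133, 247]] [124, 58, 53]
244 [[609, -135, 248], [618, -153, 213], [627, -135, 248]] [135, 68, 62]
248 [[609, -136, 249], [618, -155, 213], [627, -137, 248]] [136, 67, 60]
252 [[609, -138, 250], [618, -160, 210], [627, -139, 248]] [134, 94, 82]
256 [[609, -141, 249], [619, -281, 1], [627, -141, 249]] [227, 223, 206]
260 [[609, -142, 249], [619, -287, 1], [627, -144, 247]] [225, 220, 204]
264 [[608, -145, 249], [619, -293, 2], [627, -145, 249]] [226, 221, 206]
268 [[608, -147, 249], [619, -299, 1], [627, -147, 249]] [225, 220, 203]
272 [[608, -150, 249], [620, -306, 0], [627, -150, 248]] [226, 222, 205]
```

Request:
arm_command([
  [10, 15, 0, 0.8, 0, 0, 0],
  [10, 20, 0, 0, 0, 0, 0],
  [10, 15, 0, 0, 0, 0, 0],
  [10, 10, 0, 0, 0, 0, 0],
  [10, 4, 0, 0, 0, 0, 0],
])

```text
clock: 21.58
position: [0.6188, -0.1464, 0.3369]
ee_rot: [-0.003, 1.572, 0.004]
force: [0.4, -0.5, -0.2]
width: 0.272
```

Request:
arm_command([
  [10, 0, 0, 0, 0, 0, 0],
  [10, 0, 0, 0, 0, 0, 0],
  [10, 0, 0, 0, 0, 0, 0],
  [10, 0, 0, 0, 0, 0, 0],
])

```text
clock: 22.08
position: [0.6189, -0.1464, 0.3379]
ee_rot: [-0.004, 1.57, 0.004]
force: [0.3, -0.0, -1.1]
width: 0.276
```

```bash
python3 - <<'E'
from h import *
s=arm.observe(); print(s['clock'],s['position'],s['force'],s['width'])
im=cam('wrist'); P=cloud(im); f=im['frame']
for v in (150,170,190,204,212,224,236,248): print(v,[np.round(P[v,u]*1000).astype(int).tolist() for u in (240,260,278)],f[v,260].tolist())
save(im,'b_w',1.2)
im2=cam('scene'); save(im2,'b_s',3,(200,310,160,330))
a=cv2.imread('pics/b_w.png'); b=cv2.imread('pics/b_s.png'); h=330
cv2.imwrite('pics/b.png',np.hstack([cv2.resize(a,(int(a.shape[1]*h/a.shape[0]),h)),cv2.resize(b,(360,h*360//510))if 0 else cv2.resize(b,(355,h))]))
for n in ['card_yellow','card_edge','clip']: print(n,[(np.round(d['point'],3).tolist(),round(d['p'],2)) for d in pinpoint('wrist',n)[:2]])
E
```

```text
22.075 [ 0.6189 -0.1464  0.3379] [ 0.3078 -0.0074 -1.1447] 0.2764484347087994
150 [[600, -120, 14], [619, -105, 93], [637, -119, 15]] [117, 95, 38]
170 [[600, -139, 15], [619, -113, 122], [638, -139, 16]] [194, 154, 44]
190 [[599, -161, 14], [619, -126, 123], [638, -160, 15]] [188, 149, 41]
204 [[607, -132, 135], [619, -130, 140], [631, -132, 134]] [97, 90, 81]
212 [[608, -132, 149], [619, -133, 146], [630, -132, 148]] [139, 130, 118]
224 [[609, -132, 166], [619, -140, 148], [629, -132, 166]] [119, 56, 52]
236 [[610, -132, 181], [619, -147, 150], [628, -132, 179]] [126, 57, 51]
248 [[610, -136, 185], [619, -155, 149], [628, -136, 185]] [136, 64, 57]
card_yellow [([0.618, -0.148, 0.0], 0.92)]
card_edge [([0.618, -0.151, 0.119], 0.92)]
clip [([0.619, -0.146, 0.138], 0.78)]
```

View pics/b.png

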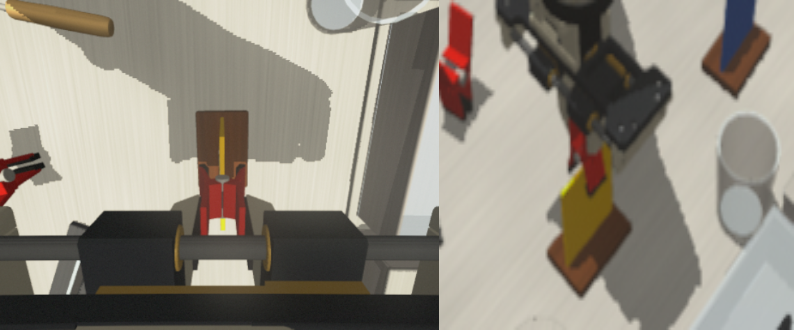

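```bash
python3 -c "
from cell import arm
print(arm.sign_off()); print(arm.observe()['clock'])"
```

```text
the job is handed in; nothing more can be done
None
the job is handed in; nothing more can be done
```

The whole job is done and handed in at about 22 s of the 72 s allowed. None of the final checks failed.

- **Scanner:** I held its window about 10 cm from the yellow card's label, lined up with it to within a few millimetres, at rest for over a second. I had no direct reading that the label was scanned. Back on the pad it stands upright (head top at 93 mm), within about 5 mm of the pad's centre.
- **Clip:** I squeezed the small red clip fully at 25 N, to about 25.5 mm over the handles, and lifted it straight off the rail. It is now held still over the yellow card's top edge.
- **Final position:** By the wrist camera's depth reading, the card edge is about 21 mm below the pin. It is within about 1 mm of the clip's middle plane and within a few mm of its middle along the card. The wrist force stayed near zero, and the yellow card measured in the same place as before.

One disagreement: the clip sat about 5 mm lower in the fingers than planned after squeezing. I measured this by depth and corrected for it when lowering over the card. The detector put the pin about 5 mm lower than the depth reading, and both values are within the allowed 12 to 33 mm.

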